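Wedge the tilting plate just off its rests and hold it

TASK

Pick up the soft wooden wedge gently, gripping it with no more than 25 N, set it flat on the fixture's apron and push it slowly, thin end first, straight under the middle of the hinged plate's front edge until the plate just lifts off its two brass rests, with about 3 mm of air (never more than 6 mm). Let the wedge do the lifting: keep the gripper off the plate, and leave everything else on the bench where it is. Finish still holding the wedge in place with the plate resting on it, so that I can lock the hinge; do not let go.

Things in the scene. Friction and masses are not known exactly. Their poses are not given: they have to be found in the camera images.
- wedge: loose pale wooden wedge, 114 long (x) x 36 wide (y), 0.1 kg, on the bench left or right of the fixture, thin end pointing away from the robot. Origin: centre of the underside; +x to the thin end, z up. Top face rises 1 mm per 4 mm from 4 mm thick at the thin end (x = +57) to 24 mm (x = -23); behind that an upright tail block (x = -23 to -57, 40 mm high)
- wedge_grip (a point): point inside the wedge's tail block, 40 mm behind the wedge's origin, 26 mm above its underside: a good grasp point, fingers closing along the wedge's y on the block's sides, 36 mm apart
- wedge_tip (a point): middle of the lower edge of the wedge's thin end, 57 mm ahead of its origin. A thin red line crosses the ramp 44 mm from the thin end (15 mm thick there): with the plate's front edge on that line the plate stands 3 mm off its rests
- fixture: dark steel base fixed to the bench, 225 (x) x 160 (y) x 10 mm thick, front to the robot; +x from the open front to the hinge at the back. Origin: on the bench, 145 mm behind the base's front edge, on its middle line. The front 80 mm is a bare apron on which the wedge slides. Two brass rest posts 16 mm thick, 62 mm either side of the middle, carry the plate's front
- tilt_plate: aluminium plate of the fixture, 150 wide x 131 deep x 12 mm thick, a grey V-block (40 mm high) screwed on top, 0.9 kg in all (varies), hinged at its back so that the front edge rises. Origin: on the hinge axis, 28 mm above the bench, 66 mm behind the fixture's origin; axes as the fixture's when down. The wedge needs a push of about 3 to 15 N to lift it
- plate_edge (a point): middle of the plate's lower front edge, 65 mm before the fixture's origin; 22 mm above the bench (12 mm above the apron) while the plate lies on its rests, 25 mm when it is lifted 3 mm
- apron (a point): point on the apron's top face, on the middle line, 40 mm before the plate's front edge, 10 mm above the bench; two white lane lines run along the apron 22 mm either side of it
- wood_block: bystander: brown wooden packing block 45 x 90 x 38 mm, on the side of the fixture where the wedge is not; origin: centre of the underside
- tape_measure: bystander: yellow tape measure 34 x 78 x 60 mm, left behind
- grease_tin: bystander: round green tin 70 x 70 x 64 mm, right behind
- bearing: bystander: steel ball bearing 62 x 62 x 16 mm, lying flat, on the right
- screwdriver: bystander: red-handled screwdriver 212 mm long, lying on the right
- bush: bystander: upright bronze bush 40 x 40 x 45 mm, on the left

How it is judged:
By the outcome, as a careful person would: the job done as asked, in the order asked, and still so for the second after the job is handed in, while the arm keeps its last pose, push and grip.
It also fails if it takes over 42 s, if anything falls off the work surface, if the arm or the gripper's body presses on something with over 40 N, if the wrist force passes 120 N, or if a joint passes its speed limit or range.

ROBOT

A 6-joint arm with a two-finger parallel gripper is mounted at the origin on a cart in front of the work surface, level with it; the furniture and walls round the work are solid. World frame = base frame: x ahead of the robot, y to its left, z up, the work surface at z = 0. Lengths are in mm, angles in degrees, forces in N, time in s.
With the tool pointing down it reaches from about 350 to 775 mm from the base axis. Payload 7.3 kg.
Tool frame: the origin (TCP) lies between the finger pads; the fingertips stand 25 mm ahead of it and the grasp point (between the pads) lies 6 mm ahead of it; z points along the fingers, y is the direction in which the jaws open and shut (so a half turn about z gives the same grasp; the last joint's range is limited). The gripper opens to 92 mm and grips with 3 to 60 N. Pads are 19 mm wide; open, the fingers measure 130 mm over their backs; the gripper's body (75 mm by 190 mm) begins 47 mm behind the grasp point.
Start: joints at [-79.183, 19.595, 87.324, -0, 73.075, -8.365], TCP at [172.527, -495.86, 251.741] pointing down, gripper open.
Joint ranges: [-145.02, 145.02], [-44.19, 115.74], [2.07, 154.8], [-57.11, 237.11], [16.16, 152.29], [-177.93, 177.93]. Speed limits (degrees/s): [147.25, 147.25, 180, 180, 180, 180].

INTERFACE

Orientations are given as [roll, pitch, yaw] about the fixed x, y, z axes, in that order (R = Rz(yaw) Ry(pitch) Rx(roll)).
In Python, from bench import status, vision, bot, look_for, silhouettes, spot_point gives the robot as it stands. The module is installed in compiled form; this text tells all that it offers.
- The arm moves only by the tool apply_moves, never from a script. Its argument "motion" is a list of rows, each an object of numbers: "gripper": the opening, from 0 (shut) to 1 (fully open); "x", "y", "z": the shift along the tool's x, y, z as a fraction of full scale; "roll": the turn about the tool's z as a fraction of full scale. A call has 1 to 5 rows; each row shifts and turns the commanded pose from where the row before left it, along the tool's axes as they then stand; what a row does not reach is not made up. Full scale, the value 1, is 15 cm for a shift and 90 degrees for a turn. A row lasts 1/10 s, in which the tool goes at most 50 mm and 8.59 degrees, less where a joint would pass 70% of its speed; a pose out of reach is approached as far as the arm can. A call with a number of a shift or a turn outside -1 to 1 is refused whole. A call with a gripper value outside its range is refused whole. The fingers move at their own pace and stop on an object; the grip force is fixed at half the most. Time passes only in rows, so rows that do not move let the fingers close. It gives the time, the measured TCP pose, the force and the opening at its end, in the units of the state.
- status.read_state(): the state, without advancing time (a new reading comes with each control period).
- vision.snapshot(name): name is "scene" or "side" or "wrist"; returns a dict with "color" (480x640x3 uint8, blue, green, red), "K" (3x3 intrinsics, pixels), "T" (4x4, takes a point from camera to world coordinates). Camera axes: x right, y down, z forward; pixel columns grow to the right and rows downward; lengths in mm; the calibration is good to about 2 mm. A picture is of the moment at which its call begins. There is no depth.
- bot.job_done(): hands the job in, once; it reports no verdict.
Trained networks look in the newest picture that a camera, given by its name, has taken for a name from the list of things; names that differ only in an ending like _2 or _b are one class to them, and where a whole thing is asked for, a point or a joint stands for the part that bears it (a point fixed in the world has none). Each returns a list of dicts, best first, with "p" (0 to 1); they miss things now and then, are a little off and sometimes report something else, mostly with a low value. They report only what shows in the picture. A call takes as long as a camera call.
- look_for(camera, target): "extent" ([left, top, right, bottom] in pixels, round what is visible of it).
- silhouettes(camera, target): "region" (480x640 bool, what is visible of it) and "extent" ([left, top, right, bottom] in pixels, round what is visible of it).
- spot_point(camera, target): "position" ([column, row] in pixels: a listed point, or the origin of a listed thing).
The state is a dict: "time": time; "joint_pos": joint angles; "joint_velocities": joint speeds; "joint_efforts": joint torques, N m; "eef_pos": TCP position; "ee_rot": TCP orientation; "ft_force": force on the tool from outside, world axes, zero at the start; "ft_torque": the same for the moment, N m; "opening": finger opening in mm.
Only numpy, scipy, OpenCV 4.12 (cv2) and the standard library are available. Lean on these libraries where they do the work, as an engineer would, in place of code of your own. Each camera call takes 0.05 s, during which the arm holds its last target.

## Working session

There is one attempt and no reset: what is moved stays moved. The work goes in short steps, Python scripts to look and compute and a tool call to move; the robot and the scene stay as the last step left them, time stands still between calls to the robot, and variables do not carry over. Pictures are saved under pics/ and viewed, and the job is handed in when it is done.

Besides the shell and the picture viewer there is one more tool, called after "Call:" as name(argument=value, ...), one argument or row to a line, values as JSON. apply_moves: Moves the arm, as the interface text tells. Shift numbers are shares of 15 cm and turn numbers shares of 90 degrees, none past 1 either way. Its arguments: {"type":"object","properties":{"motion":{"type":"array"}},"required":["motion"]}

```bash
mkdir -p pics; ls; cat > h.py <<'E'
import numpy as np, cv2
from bench import status, vision, bot, look_for, silhouettes, spot_point
def ray(s,uv):
    K,T=s["K"],s["T"]; d=T[:3,:3]@np.linalg.inv(K)@np.array([uv[0],uv[1],1.]); return T[:3,3],d/np.linalg.norm(d)
def onz(s,uv,z):
    o,d=ray(s,uv); return o+d*(z-o[2])/d[2]
def proj(s,p):
    T=np.linalg.inv(s["T"]); c=T[:3,:3]@np.asarray(p,float)+T[:3,3]; q=s["K"]@c; return q[:2]/q[2]
def tri(rs):
    A=np.zeros((3,3));b=np.zeros(3)
    for o,d in rs:
        P=np.eye(3)-np.outer(d,d);A+=P;b+=P@o
    x=np.linalg.solve(A,b); return x,[np.linalg.norm((np.eye(3)-np.outer(d,d))@(x-o)) for o,d in rs]
E
python3 - <<'E'
from h import *
np.set_printoptions(precision=1,suppress=True)
st=status.read_state(); print(st)
S={}
for c in ["scene","side","wrist"]:
    s=vision.snapshot(c); S[c]=s; cv2.imwrite(f"pics/{c}0.png",s["color"]); print(c,s["T"][:3,3],s["T"][:3,2],s["K"][0,0])
    for t in ["wedge","wedge_grip","wedge_tip","fixture","plate_edge","apron","tilt_plate"]:
        r=spot_point(c,t); print(c,t,[(np.round(q["position"],1),round(q["p"],2)) for q in r[:2]])
    print(status.read_state()["time"])
E
```

```text
pics
{'time': 0.0, 'joint_pos': array([-79.2,  19.6,  87.4,  -0. ,  73.1,  -8.4]), 'joint_velocities': array([-0.,  0.,  0., -0., -0., -0.]), 'joint_efforts': array([  0. , -43.1, -24.4,   0.1,   0.1,  -0. ]), 'eef_pos': array([ 172.4, -495.5,  251. ]), 'ee_rot': array([-179.9,   -0. ,   19.2]), 'ft_force': array([-0.5, -0.1, -0.1]), 'ft_torque': array([-0., -0., -0.]), 'opening': 91.81890133941218}
scene [  79.5 -797.9 1063.9] [ 0.4  0.5 -0.8] 522.3094369251046
scene wedge [(array([343.9, 322.5]), 0.85)]
scene wedge_grip [(array([324.8, 321.8]), 0.71), (array([293., 233.]), 0.64)]
scene wedge_tip [(array([328.4, 321.3]), 0.66), (array([370.4, 322.8]), 0.58)]
scene fixture [(array([314. , 223.2]), 0.78)]
scene plate_edge [(array([294.1, 232.5]), 0.92)]
scene apron [(array([281.5, 241. ]), 0.89)]
scene tilt_plate [(array([338.1, 207.7]), 0.63)]
0.4
side [-47.9 960.9 855.3] [ 0.4 -0.7 -0.5] 611.8202325452046
side wedge [(array([373.8, 226.1]), 0.83)]
side wedge_grip [(array([385. , 223.6]), 0.75), (array([303.6, 219.7]), 0.55)]
side wedge_tip [(array([363.1, 214.8]), 0.65)]
side fixture [(array([278.8, 264.6]), 0.82)]
side plate_edge [(array([305.7, 263.8]), 0.69)]
side apron [(array([317.8, 275.4]), 0.61)]
side tilt_plate [(array([256.9, 249.5]), 0.74), (array([304. , 221.4]), 0.33)]
0.8
wrist [ 248.7 -470.1  385.4] [-0.3 -0.1 -1. ] 414.4069199681319
wrist wedge []
wrist wedge_grip []
wrist wedge_tip []
wrist fixture []
wrist plate_edge []
wrist apron []
wrist tilt_plate []
1.2
```

View pics/scene0.png

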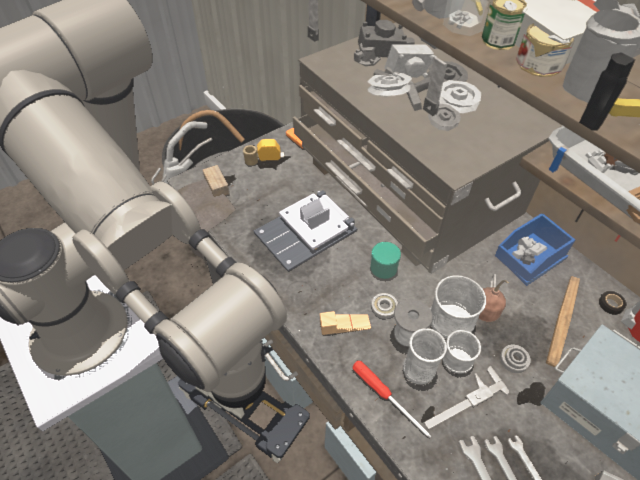

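View pics/side0.png

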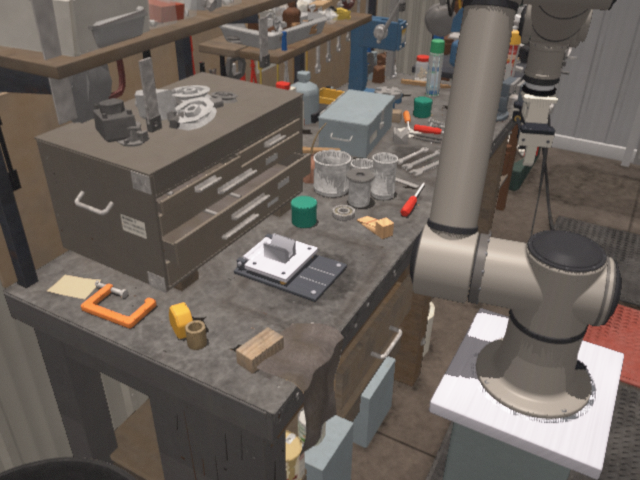

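```bash
python3 - <<'E'
from h import *
np.set_printoptions(precision=1,suppress=True)
S={c:vision.snapshot(c) for c in ["scene","side"]}
P={}
for t in ["wedge","wedge_grip","wedge_tip","fixture","plate_edge","apron","tilt_plate"]:
    rr=[]
    for c in S:
        r=spot_point(c,t)
        if t=="wedge_tip" and c=="scene": r=sorted(r,key=lambda q:-q["position"][0])
        rr.append(ray(S[c],r[0]["position"]))
    print(t,tri(rr))
for c in S:
    for t in ["wedge","fixture"]:
        print(c,t,[(q["extent"],q["p"]) for q in look_for(c,t)][:2])
E
```

```text
wedge (array([ 490.3, -354.2,   11.6]), [np.float64(1.0918486654796309), np.float64(1.0918486654798822)])
wedge_grip (array([ 459.5, -331.5,   31.5]), [np.float64(4.058702134431047), np.float64(4.058702134431023)])
wedge_tip (array([ 543.6, -379. ,    1.3]), [np.float64(3.0184435433927166), np.float64(3.0184435433926904)])
fixture (array([626.7, -68.6,  -8.6]), [np.float64(6.155680592150642), np.float64(6.155680592150664)])
plate_edge (array([549. , -70.3,  24.2]), [np.float64(2.1245305564397876), np.float64(2.1245305564396326)])
apron (array([514.2, -75. ,   2.6]), [np.float64(1.3961910813477292), np.float64(1.3961910813475789)])
tilt_plate (array([686.5, -70.7,  30.6]), [np.float64(0.32051324955889376), np.float64(0.3205132495589445)])
scene wedge [([321.2, 309.0, 371.3, 335.0], 0.81)]
scene fixture [([254.5, 187.9, 355.6, 271.9], 0.72)]
side wedge [([357.3, 217.4, 394.9, 237.1], 0.66)]
side fixture [([234.4, 234.2, 345.9, 302.4], 0.73)]
```

Call:
apply_moves(
  motion=[
    {"x": 0.3, "y": -0.06},
    {"x": 0.3, "y": -0.06},
    {"x": 0.3, "y": -0.06},
    {"x": 0.3, "y": -0.06},
    {"x": 0.3, "y": -0.06},
  ],
)

```text
validation failed for argument at $.mo...
```

Call:
apply_moves(
  motion=[
    {"x": 0.3, "y": -0.06},
    {"x": 0.3, "y": -0.06},
    {"roll": 0.09},
    {"roll": 0.09},
    {"roll": 0.09},
  ],
)

```text
validation failed for argument at $.mo...
```

Call:
apply_moves(
  motion=[
    {"roll": 0.09},
    {"roll": 0.09},
    {"roll": 0.08},
    {"z": 0.2},
    {"z": 0.2},
  ],
)

```text
validation failed for argument at $.mo...
```

```bash
python3 - <<'E'
from h import *
np.set_printoptions(precision=1,suppress=True)
s=vision.snapshot("wrist"); cv2.imwrite("pics/w1.png",s["color"]); st=status.read_state(); print(st["time"],st["eef_pos"],st["ee_rot"],st["joint_pos"]);print(s["T"][:3,3],s["T"][:3,:3])
for t,z in [("wedge",0),("wedge_grip",26),("wedge_tip",0)]:
    for q in spot_point("wrist",t): print(t,q["position"],q["p"],onz(s,q["position"],z))
E
```

```text
2.25 [ 172.5 -495.8  251.7] [180.    0.   19.2] [-79.2  19.6  87.3   0.   73.1  -8.4]
[ 248.7 -470.1  385.4] [[ 0.3 -0.9 -0.3]
 [-0.9 -0.3 -0.1]
 [-0.   0.3 -1. ]]
```

View pics/w1.png

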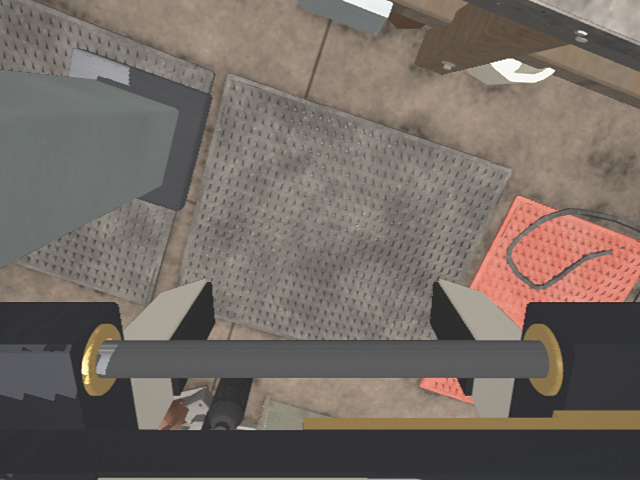

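Call:
apply_moves(
  motion=[
    {"gripper": 1, "x": 0.3, "y": -0.06, "z": 0, "roll": 0},
    {"gripper": 1, "x": 0.3, "y": -0.06, "z": 0, "roll": 0},
    {"gripper": 1, "x": 0.3, "y": -0.06, "z": 0, "roll": 0},
    {"gripper": 1, "x": 0.3, "y": -0.06, "z": 0, "roll": 0},
    {"gripper": 1, "x": 0.3, "y": -0.06, "z": 0, "roll": 0},
  ],
)

```text
time: 2.9
eef_pos: [371.7, -378.3, 251.9]
ee_rot: [180.0, -0.0, 19.2]
ft_force: [0.3, 0.3, -0.1]
opening: 91.9
```

Call:
apply_moves(
  motion=[
    {"gripper": 1, "x": 0.3, "y": -0.06, "z": 0, "roll": 0.09},
    {"gripper": 1, "x": 0, "y": 0, "z": 0, "roll": 0.09},
    {"gripper": 1, "x": 0, "y": 0, "z": 0, "roll": 0.09},
    {"gripper": 1, "x": 0, "y": 0, "z": 0, "roll": 0.09},
    {"gripper": 1, "x": 0, "y": 0, "z": 0, "roll": 0.09},
  ],
)

```text
time: 3.4
eef_pos: [408.8, -356.8, 251.7]
ee_rot: [180.0, 0.0, -21.4]
ft_force: [0.1, -0.6, -0.3]
opening: 92.0
```

```bash
cat > w.py <<'E'
from h import *
import sys
np.set_printoptions(precision=1,suppress=True)
s=vision.snapshot("wrist"); cv2.imwrite(f"pics/{sys.argv[1]}.png",s["color"]); st=status.read_state(); print(st["time"],st["eef_pos"],st["ee_rot"],st["joint_pos"]);print(s["T"][:3,3])
for t,z in [("wedge",0),("wedge_grip",26),("wedge_tip",0),("plate_edge",22),("apron",10),("fixture",0)]:
    for q in spot_point("wrist",t)[:2]: print(t,q["position"],round(q["p"],2),onz(s,q["position"],z))
E
python3 w.py w2
```

```text
3.45 [ 408.7 -356.8  251.7] [180.   -0.  -21.8] [-49.2  21.4  84.6  -0.   74.   62.6]
[ 483.9 -386.8  385.3]
wedge [280.3, 105.5] 0.63 [ 495.3 -351.2    0. ]
wedge_grip [271.7, 153.2] 0.91 [ 461.2 -331.4   26. ]
wedge_tip [285.8, 35.8] 0.97 [ 545.7 -377.7    0. ]
```

View pics/w2.png

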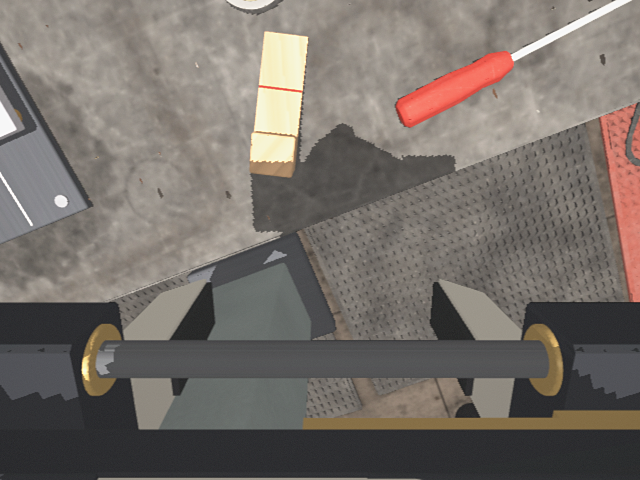

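Call:
apply_moves(
  motion=[
    {"gripper": 1, "x": 0, "y": 0, "z": 0, "roll": 0.08},
    {"gripper": 1, "x": 0.11, "y": -0.16, "z": 0, "roll": 0},
    {"gripper": 1, "x": 0.11, "y": -0.16, "z": 0, "roll": 0},
    {"gripper": 1, "x": 0, "y": 0, "z": 0.3, "roll": 0},
    {"gripper": 1, "x": 0, "y": 0, "z": 0.3, "roll": 0},
  ],
)

```text
time: 4.25
eef_pos: [461.7, -330.3, 161.8]
ee_rot: [179.9, -0.2, -28.1]
ft_force: [0.7, -0.3, -1.2]
opening: 91.6
```

```bash
python3 w.py w3
```

```text
4.3 [ 457.9 -327.4  153.3] [-179.8    0.6  -28.1] [-43.4  29.2  88.6  -0.   62.8  74.8]
[ 532.5 -368.6  295.8]
wedge [325.6, 166.1] 0.79 [ 494.3 -351.3    0. ]
wedge_grip [327.1, 227.5] 0.93 [ 460.4 -334.2   26. ]
wedge_tip [325.3, 78.7] 0.82 [ 546.  -378.5    0. ]
```

View pics/w3.png

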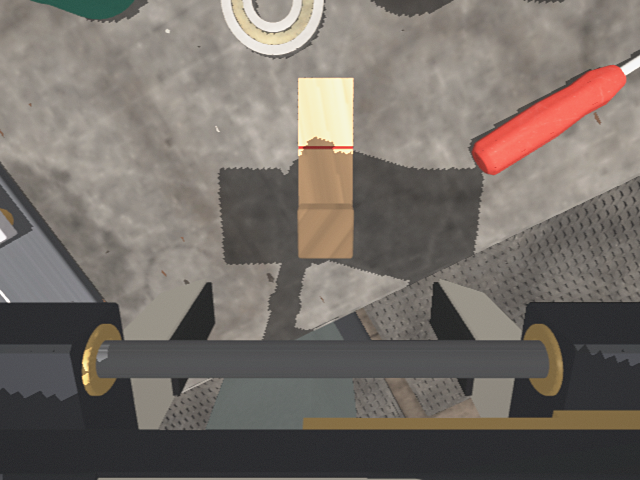

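```bash
python3 - <<'E'
from h import *
np.set_printoptions(precision=2,suppress=True)
s=vision.snapshot("wrist"); st=status.read_state(); e=st["eef_pos"];print(st["time"],e,st["ee_rot"],s["K"])
y=np.deg2rad(st["ee_rot"][2]);R=np.array([[np.cos(y),np.sin(y)],[np.sin(y),-np.cos(y)]])
for t,z in [("wedge",0),("wedge_grip",26),("wedge_tip",0)]:
    q=spot_point("wrist",t)[0]; p=onz(s,q["position"],z); print(t,q["position"],p,"tool xy",R.T@(p-e)[:2])
for uv,z in [((298,78),4),((354,78),4),((298,258),40),((354,258),40)]:
    p=onz(s,uv,z); print(uv,p,R.T@(p-e)[:2])
E
```

```text
4.65 [ 461.23 -331.33  164.24] [179.93  -0.25 -28.27] [[414.41   0.   322.05]
 [  0.   414.41 231.45]
 [  0.     0.     1.  ]]
wedge [323.4, 164.2] [ 495.48 -351.66    0.  ] tool xy [39.8   1.68]
wedge_grip [322.1, 225.9] [ 461.99 -332.58   26.  ] tool xy [1.27 0.74]
wedge_tip [328.0, 80.0] [ 544.09 -381.25    0.  ] tool xy [96.62  4.72]
(298, 78) [ 554.51 -364.05    4.  ] [ 97.65 -15.36]
(354, 78) [ 536.82 -396.97    4.  ] [97.67 22.01]
(298, 258) [ 453.59 -309.86   40.  ] [-16.89 -15.3 ]
(354, 258) [ 435.95 -342.66   40.  ] [-16.89  21.95]
```

Call:
apply_moves(
  motion=[
    {"gripper": 1, "x": 0, "y": 0.02, "z": 0.25, "roll": 0},
    {"gripper": 1, "x": 0, "y": 0, "z": 0.25, "roll": 0},
    {"gripper": 1, "x": 0, "y": 0, "z": 0.2, "roll": 0},
    {"gripper": 0.6, "x": 0, "y": 0, "z": 0.15, "roll": 0},
    {"gripper": 0.5, "x": 0, "y": 0, "z": 0, "roll": 0},
  ],
)

```text
time: 5.3
eef_pos: [457.6, -331.7, 31.8]
ee_rot: [-179.9, 0.3, -28.3]
ft_force: [0.8, 0.0, 0.2]
opening: 80.1
```

```bash
python3 w.py w4; python3 -c "
from h import *
print(status.read_state())"
```

```text
5.35 [ 458.5 -332.6   33.7] [-180.     0.1  -28.3] [-43.7  38.5  94.3  -0.   47.3  74.6]
[ 529.2 -371.1  165. ]
wedge [321.9, 199.9] 0.55 [ 495.2 -352.5    0. ]
wedge_grip [317.2, 319.2] 0.65 [ 460.8 -332.    26. ]
wedge_tip [321.0, 46.4] 0.87 [ 546.1 -379.4    0. ]
{'time': 5.65, 'joint_pos': array([-4.36979344e+01,  3.83355980e+01,  9.42714452e+01, -5.13860956e-03,
        4.72405367e+01,  7.45647700e+01]), 'joint_velocities': array([-0.05868209,  0.3393738 ,  0.3298538 , -0.08004545, -0.21834476,
       -0.00174184]), 'joint_efforts': array([-1.45068637e-02, -5.18446863e+01, -1.74628776e+01,  4.15350578e-02,
       -7.45010935e-02,  8.31124089e-05]), 'eef_pos': array([ 459.57438513, -333.50183926,   35.67772782]), 'ee_rot': array([ 1.79955788e+02, -1.45915896e-01, -2.82591644e+01]), 'ft_force': array([-0.43868363,  0.82732076, -0.13514696]), 'ft_torque': array([ 0.06382626, -0.00051603,  0.00886826]), 'opening': 52.32096608504599}
```

View pics/w4.png

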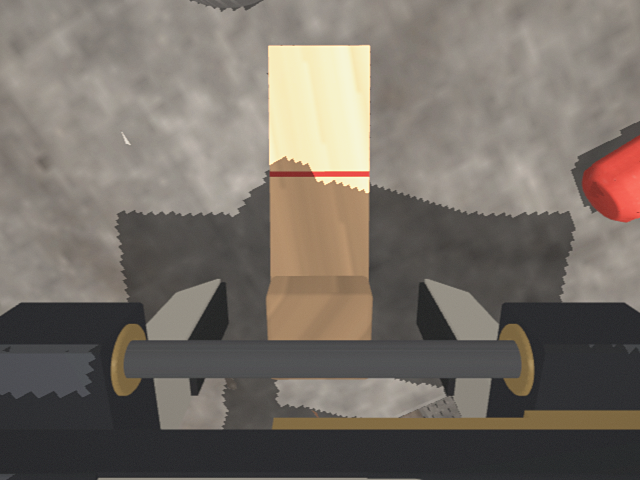

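Call:
apply_moves(
  motion=[
    {"gripper": 0.45, "x": 0, "y": 0, "z": 0, "roll": 0},
    {"gripper": 0.42, "x": 0, "y": 0, "z": 0, "roll": 0},
    {"gripper": 0.41, "x": 0, "y": 0, "z": 0, "roll": 0},
    {"gripper": 0.41, "x": 0, "y": 0, "z": 0, "roll": 0},
  ],
)

```text
time: 6.05
eef_pos: [459.1, -332.8, 34.3]
ee_rot: [-180.0, -0.0, -28.3]
ft_force: [0.5, 0.5, 0.9]
opening: 37.8
```

```bash
cat > st.py <<'E'
from h import *
np.set_printoptions(precision=2,suppress=True)
R=[]
for i in range(6):
    vision.snapshot("scene"); R.append(status.read_state())
for k in ["eef_pos","ee_rot","ft_force","ft_torque","opening"]:
    a=np.array([r[k] for r in R]); 
    if k=="ee_rot": a[:,0]%=360
    print(k,a.mean(0),a.std(0))
print(R[-1]["time"])
E
python3 st.py
```

```text
eef_pos [ 459.01 -332.85   34.24] [0.02 0.02 0.04]
ee_rot [180.    -0.   -28.26] [0. 0. 0.]
ft_force [0.05 1.12 0.93] [0.6  0.61 0.33]
ft_torque [ 0.23 -0.07  0.  ] [0.03 0.03 0.03]
opening 37.72986661288494 0.1364695882780218
6.35
```

Call:
apply_moves(
  motion=[
    {"gripper": 0.39, "x": 0, "y": 0, "z": 0, "roll": 0},
    {"gripper": 0.39, "x": 0, "y": 0, "z": 0, "roll": 0},
  ],
)

```text
time: 6.55
eef_pos: [458.9, -332.9, 34.2]
ee_rot: [180.0, 0.0, -28.3]
ft_force: [-0.9, 0.4, 1.0]
opening: 35.8
```

```bash
python3 st.py
```

```text
eef_pos [ 458.9  -332.94   34.2 ] [0.01 0.01 0.01]
ee_rot [180.     0.   -28.26] [0. 0. 0.]
ft_force [0.05 0.71 0.58] [0.42 0.24 0.47]
ft_torque [ 0.21 -0.03  0.04] [0.04 0.02 0.02]
opening 36.02700006561549 0.10043704898921271
6.85
```

Call:
apply_moves(
  motion=[
    {"gripper": 0.38, "x": 0, "y": 0, "z": 0, "roll": 0},
    {"gripper": 0.38, "x": 0, "y": 0, "z": 0, "roll": 0},
  ],
)

```text
time: 7.05
eef_pos: [458.9, -333.0, 34.2]
ee_rot: [180.0, 0.0, -28.3]
ft_force: [-0.5, 0.3, -0.2]
opening: 36.1
```

```bash
python3 st.py; python3 w.py w5
```

```text
eef_pos [ 458.9  -332.94   34.21] [0.01 0.01 0.01]
ee_rot [179.99   0.   -28.27] [0. 0. 0.]
ft_force [-0.29  0.8   0.43] [0.54 0.2  0.56]
ft_torque [0.18 0.02 0.03] [0.03 0.02 0.03]
opening 35.8134856635108 0.06413112299521709
7.35
7.4 [ 458.9 -333.    34.2] [180.    0.  -28.3] [-43.7  38.5  94.3  -0.   47.2  74.6]
[ 530.  -371.8  167.8]
wedge [323.0, 200.6] 0.85 [ 495.7 -353.8    0. ]
wedge_grip [323.3, 319.9] 0.71 [ 459.6 -334.5   26. ]
wedge_tip [323.0, 54.2] 0.75 [ 545.1 -380.3    0. ]
```

View pics/w5.png

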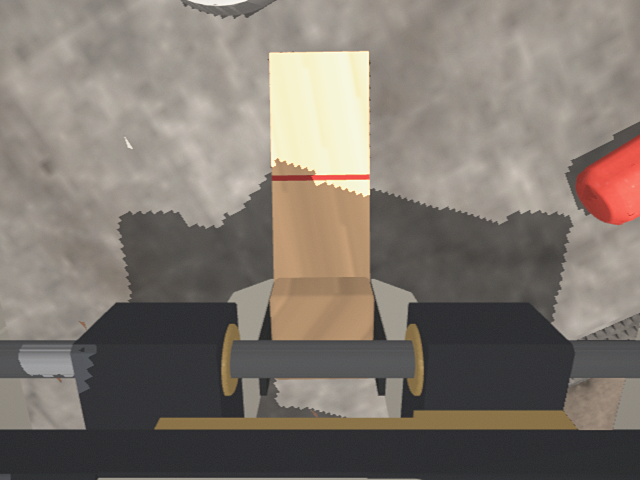

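Call:
apply_moves(
  motion=[
    {"gripper": 0.38, "x": 0, "y": 0, "z": -0.1, "roll": 0},
    {"gripper": 0.38, "x": 0, "y": 0, "z": -0.2, "roll": 0},
    {"gripper": 0.38, "x": 0, "y": 0, "z": 0, "roll": 0},
  ],
)

```text
time: 8.0
eef_pos: [460.6, -334.6, 82.5]
ee_rot: [179.9, -0.4, -28.3]
ft_force: [-0.2, -0.6, -0.3]
opening: 35.7
```

```bash
python3 st.py; python3 w.py w6
```

```text
eef_pos [ 458.83 -332.84   78.94] [0.52 0.49 0.97]
ee_rot [180.     0.01 -28.27] [0.03 0.12 0.  ]
ft_force [-0.13  0.57 -1.3 ] [0.34 0.28 0.13]
ft_torque [0.06 0.04 0.01] [0.02 0.03 0.03]
opening 35.73290974404585 0.13426270294286116
8.3
8.35 [ 458.5 -332.6   78.2] [-180.     0.1  -28.3] [-43.7  34.7  92.7  -0.   52.7  74.6]
[ 529.7 -371.5  211.6]
wedge [322.3, 202.6] 0.96 [ 485.4 -347.6    0. ]
wedge_grip [322.4, 320.6] 0.78 [ 437.2 -321.8   26. ]
wedge_tip [320.7, 50.9] 0.71 [ 550.3 -381.6    0. ]
```

View pics/w6.png

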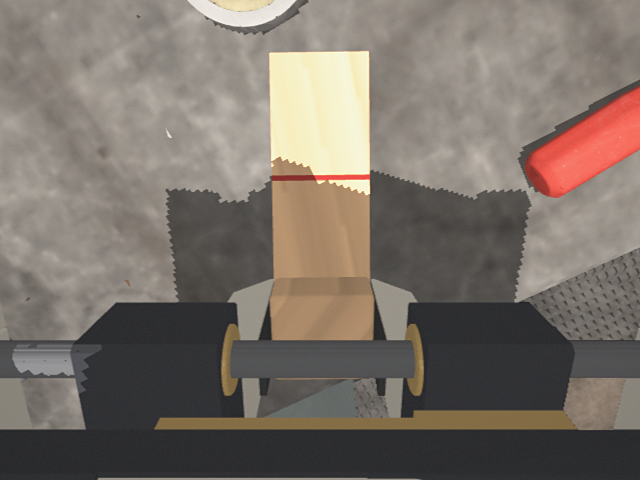

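Call:
apply_moves(
  motion=[
    {"gripper": 0.38, "x": 0, "y": 0, "z": -0.12, "roll": 0},
    {"gripper": 0.38, "x": 0, "y": 0, "z": -0.2, "roll": 0},
    {"gripper": 0.38, "x": 0, "y": 0, "z": -0.16, "roll": 0},
    {"gripper": 0.38, "x": -0.08, "y": -0.1, "z": 0, "roll": 0},
    {"gripper": 0.38, "x": -0.16, "y": -0.19, "z": 0, "roll": 0},
  ],
)

```text
time: 9.15
eef_pos: [448.5, -279.1, 152.2]
ee_rot: [179.9, -0.2, -28.4]
ft_force: [0.3, 0.8, -0.5]
opening: 35.8
```

Call:
apply_moves(
  motion=[
    {"gripper": 0.38, "x": -0.17, "y": -0.19, "z": 0, "roll": 0},
    {"gripper": 0.38, "x": -0.17, "y": -0.19, "z": 0, "roll": 0},
    {"gripper": 0.38, "x": -0.17, "y": -0.19, "z": 0, "roll": 0},
    {"gripper": 0.38, "x": -0.17, "y": -0.19, "z": 0, "roll": 0},
    {"gripper": 0.38, "x": -0.16, "y": -0.19, "z": 0, "roll": 0},
  ],
)

```text
time: 9.65
eef_pos: [403.7, -91.0, 151.4]
ee_rot: [-180.0, -0.0, -28.3]
ft_force: [0.5, 0.1, -1.2]
opening: 35.7
```

Call:
apply_moves(
  motion=[
    {"gripper": 0.38, "x": -0.08, "y": -0.1, "z": 0, "roll": -0.05},
    {"gripper": 0.38, "x": 0, "y": 0, "z": 0, "roll": -0.09},
    {"gripper": 0.38, "x": 0, "y": 0, "z": 0, "roll": -0.09},
    {"gripper": 0.38, "x": 0, "y": 0, "z": 0, "roll": -0.08},
    {"gripper": 0.38, "x": 0, "y": 0, "z": 0, "roll": 0},
  ],
)

```text
time: 10.15
eef_pos: [400.9, -73.4, 151.4]
ee_rot: [180.0, -0.0, -0.3]
ft_force: [1.0, -0.1, -0.8]
opening: 35.8
```

```bash
python3 st.py; python3 w.py w7
```

```text
eef_pos [400.91 -73.54 151.26] [0.02 0.03 0.05]
ee_rot [179.99  -0.01  -0.51] [0.   0.01 0.04]
ft_force [-0.06 -0.13 -0.91] [0.43 0.65 0.63]
ft_torque [ 0.01  0.03 -0.02] [0.04 0.02 0.05]
opening 35.94962073092487 0.1458487261931501
10.45
10.5 [400.9 -73.6 151.2] [180.   -0.   -0.4] [-21.2  14.6 113.   -0.   52.4  69.2]
[481.6 -74.9 284.9]
wedge [321.7, 203.1] 0.66 [414.  -74.1   0. ]
wedge_grip [321.3, 318.5] 0.83 [337.4 -73.2  26. ]
wedge_tip [322.7, 51.5] 0.67 [512.6 -75.5   0. ]
apron [312.6, 46.0] 0.86 [514.7 -69.3  10. ]
```

View pics/w7.png

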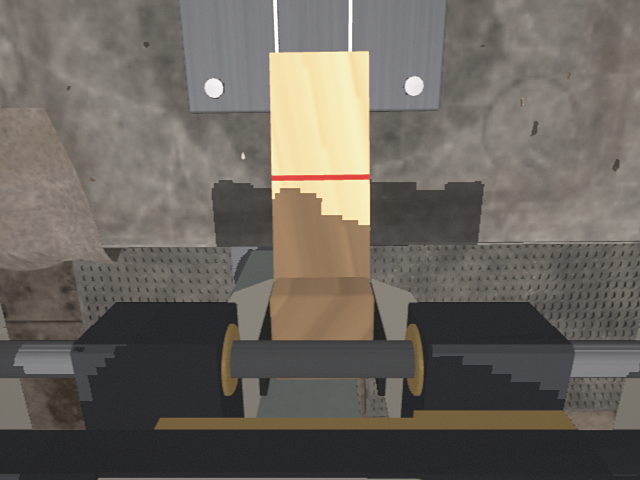

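```bash
python3 - <<'E'
from h import *
np.set_printoptions(precision=2,suppress=True)
s=vision.snapshot("wrist"); im=s["color"].astype(float)
g=im.mean(2)
cols=list(range(200,262,4))+list(range(378,432,4))
P=[]
for c in cols:
    seg=g[98:124,c-1:c+2].mean(1); d=np.diff(cv2.GaussianBlur(seg.reshape(-1,1),(1,3),0)[:,0]); i=np.argmax(np.abs(d)); P.append((c+.0,98+i+.5))
P=np.array(P); print(P[:,1])
W=np.array([onz(s,p,10) for p in P]); print("front edge x vs y fit",np.polyfit(W[:,1],W[:,0],1),np.median(W[:,0]))
for lo,hi in [(268,284),(342,358)]:
    L=[]
    for r in range(2,48,3):
        row=g[r,lo:hi]; row=row-np.median(row); row[row<25]=0; L.append(((row*np.arange(lo,hi)).sum()/row.sum(),r))
    W=np.array([onz(s,p,10) for p in L]); f=np.polyfit(W[:,0],W[:,1],1); print("lane",f,np.polyval(f,515),np.std(W[:,1]-np.polyval(f,W[:,0])), "yaw",np.degrees(np.arctan(f[0])))
# sides of base
for lo,hi in [(170,205),(425,460)]:
    L=[]
    for r in range(10,100,5):
        d=np.diff(g[r-1:r+2,lo:hi].mean(0)); L.append((lo+np.argmax(np.abs(d))+.5,r))
    W=np.array([onz(s,p,10) for p in L]); print(W[[0,5,10,-1],:2])
# wedge tip in tool
e=status.read_state()["eef_pos"]; print(e)
for uv,h in [((270,51.5),4),((369.5,51.5),4),((271,177.5),15),((370,177),15)]:
    for zt in (34.2,):
        p=onz(s,uv,e[2]-zt+h); print(uv,p)
E
```

```text
[110.5 110.5 110.5 110.5 110.5 110.5 110.5 110.5 110.5 110.5 110.5 110.5
 110.5 110.5 110.5 110.5 109.5 109.5 109.5 109.5 109.5 109.5 109.5 109.5
 109.5 109.5 109.5 108.5 108.5 108.5]
front edge x vs y fit [ -0.   477.23] 477.21987547391564
lane [  0.   -48.29] -47.144168209416186 0.04352790215218064 yaw 0.1272243333978916
lane [  0.   -92.62] -91.96194107706127 0.040038293475088374 yaw 0.07366102097001223
[[534.88   9.31]
 [521.29   9.57]
 [507.24   9.21]
 [486.78   9.45]]
[[ 533.87 -148.52]
 [ 520.28 -148.42]
 [ 506.24 -148.33]
 [ 485.78 -148.68]]
[400.86 -73.5  151.18]
(270, 51.5) [499.56 -55.83 120.98]
(369.5, 51.5) [499.33 -92.13 120.98]
(271, 177.5) [455.2  -55.59 131.98]
(370, 177) [455.15 -92.34 131.98]
```

Call:
apply_moves(
  motion=[
    {"gripper": 0.38, "x": 0.13, "y": -0.029, "z": 0.1, "roll": 0},
    {"gripper": 0.38, "x": 0.13, "y": 0, "z": 0.2, "roll": 0},
    {"gripper": 0.38, "x": 0, "y": 0, "z": 0.16, "roll": 0},
    {"gripper": 0.38, "x": 0, "y": 0, "z": 0.08, "roll": 0},
    {"gripper": 0.38, "x": 0, "y": 0, "z": 0, "roll": 0},
  ],
)

```text
time: 11.35
eef_pos: [438.9, -69.0, 68.6]
ee_rot: [-179.9, 0.2, -0.4]
ft_force: [-0.3, 0.3, -0.2]
opening: 35.8
```

```bash
python3 st.py; python3 w.py w8; python3 - <<'E'
from h import *
s=vision.snapshot("side"); cv2.imwrite("pics/s8.png",cv2.resize(s["color"][170:330,200:420],None,fx=3.6,fy=3.6,interpolation=cv2.INTER_CUBIC))
E
```

```text
eef_pos [440.23 -69.52  70.7 ] [0.34 0.13 0.51]
ee_rot [179.98  -0.04  -0.37] [0.03 0.08 0.  ]
ft_force [ 0.05  0.14 -0.86] [0.38 0.78 0.48]
ft_torque [0.03 0.03 0.  ] [0.03 0.02 0.03]
opening 35.93005994906043 0.15859227917016006
11.65
11.7 [440.4 -69.6  71. ] [180.   -0.1  -0.4] [-18.8  25.9 112.4  -0.   41.6  71.5]
[520.9 -70.8 204.9]
wedge [322.2, 201.5] 0.67 [473.5 -70.6   0. ]
wedge_grip [322.5, 319.1] 0.68 [421.4 -70.4  26. ]
wedge_tip [318.8, 52.9] 0.81 [543.  -69.5   0. ]
plate_edge [317.1, 9.6] 0.97 [556.5 -69.1  22. ]
```

View pics/w8.png

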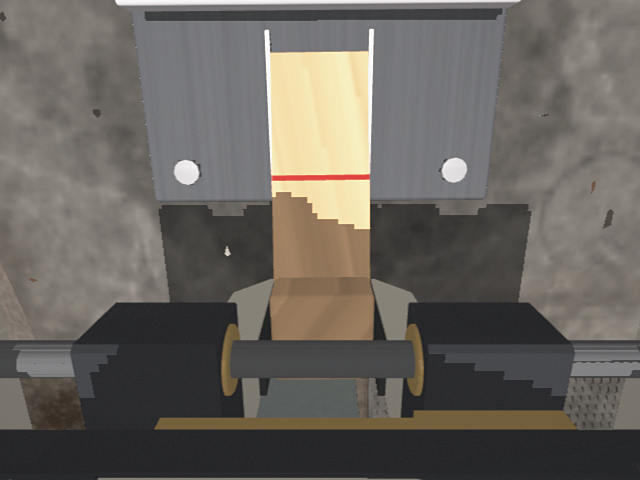

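View pics/s8.png

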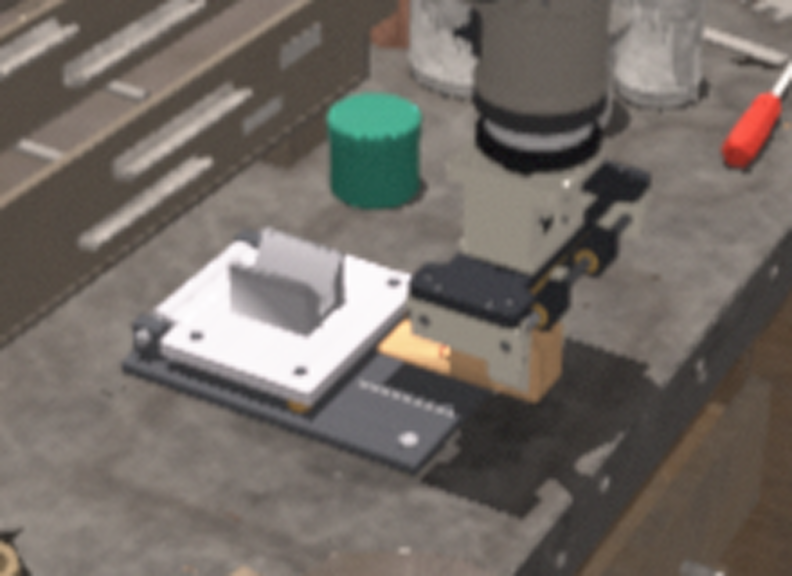

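Call:
apply_moves(
  motion=[
    {"gripper": 0.38, "x": 0, "y": 0, "z": 0.05, "roll": 0},
    {"gripper": 0.38, "x": 0, "y": 0, "z": 0.06, "roll": 0},
    {"gripper": 0.38, "x": 0, "y": 0, "z": 0.03, "roll": 0},
    {"gripper": 0.38, "x": 0, "y": 0, "z": 0.02, "roll": 0},
    {"gripper": 0.38, "x": 0, "y": 0, "z": 0, "roll": 0},
  ],
)

```text
time: 12.55
eef_pos: [439.6, -69.3, 45.6]
ee_rot: [-180.0, 0.1, -0.4]
ft_force: [0.3, 0.2, -0.1]
opening: 35.9
```

```bash
python3 st.py
```

```text
eef_pos [440.01 -69.43  46.27] [0.11 0.03 0.18]
ee_rot [179.99  -0.01  -0.37] [0.01 0.02 0.  ]
ft_force [ 0.13  0.   -0.69] [0.51 0.55 0.52]
ft_torque [0.03 0.03 0.  ] [0.02 0.03 0.04]
opening 35.87507264296121 0.12486468582431441
12.85
```

Call:
apply_moves(
  motion=[
    {"gripper": 0.38, "x": 0, "y": 0, "z": 0.01, "roll": 0},
    {"gripper": 0.38, "x": 0, "y": 0, "z": 0, "roll": 0},
  ],
)

```text
time: 13.05
eef_pos: [439.9, -69.4, 44.7]
ee_rot: [180.0, -0.0, -0.4]
ft_force: [-0.1, -0.1, -1.8]
opening: 36.1
```

```bash
python3 st.py
```

```text
eef_pos [439.91 -69.41  44.71] [0.03 0.01 0.02]
ee_rot [179.99  -0.    -0.37] [0. 0. 0.]
ft_force [-0.12  0.21 -0.84] [0.45 0.4  0.35]
ft_torque [0.05 0.03 0.01] [0.02 0.04 0.03]
opening 35.93009144751677 0.15231552038117277
13.35
```

Call:
apply_moves(
  motion=[
    {"gripper": 0.38, "x": 0, "y": 0, "z": 0.004, "roll": 0},
    {"gripper": 0.38, "x": 0, "y": 0, "z": 0, "roll": 0},
  ],
)

```text
time: 13.55
eef_pos: [440.0, -69.4, 44.2]
ee_rot: [180.0, -0.0, -0.4]
ft_force: [-0.3, 0.1, -0.6]
opening: 35.7
```

```bash
python3 st.py
```

```text
eef_pos [439.97 -69.43  44.15] [0.01 0.02 0.01]
ee_rot [179.99  -0.01  -0.37] [0. 0. 0.]
ft_force [-0.85 -0.24  0.6 ] [0.18 0.57 0.42]
ft_torque [0.02 0.03 0.03] [0.02 0.03 0.03]
opening 35.78862152848529 0.17246991280986157
13.85
```

Call:
apply_moves(
  motion=[
    {"gripper": 0.38, "x": 0, "y": 0, "z": 0.003, "roll": 0},
    {"gripper": 0.38, "x": 0, "y": 0, "z": 0, "roll": 0},
  ],
)

```text
time: 14.05
eef_pos: [439.9, -69.4, 44.0]
ee_rot: [180.0, -0.0, -0.4]
ft_force: [-2.0, 1.4, 5.5]
opening: 35.9
```

```bash
python3 st.py
```

```text
eef_pos [439.91 -69.42  44.02] [0.02 0.01 0.01]
ee_rot [179.99  -0.01  -0.36] [0. 0. 0.]
ft_force [-2.28 -0.05  5.34] [0.24 0.75 0.31]
ft_torque [0.09 0.15 0.02] [0.02 0.02 0.04]
opening 35.95101256171643 0.1566706326074141
14.35
```

Call:
apply_moves(
  motion=[
    {"gripper": 0.38, "x": 0.01, "y": 0, "z": -0.002, "roll": 0},
    {"gripper": 0.38, "x": 0.02, "y": 0, "z": 0, "roll": 0},
    {"gripper": 0.38, "x": 0.02, "y": 0, "z": 0, "roll": 0},
    {"gripper": 0.38, "x": 0.02, "y": 0, "z": 0, "roll": 0},
    {"gripper": 0.38, "x": 0.02, "y": 0, "z": 0, "roll": 0},
  ],
)

```text
time: 14.85
eef_pos: [452.5, -69.3, 44.1]
ee_rot: [-180.0, 0.1, -0.4]
ft_force: [-6.3, 0.2, 9.3]
opening: 35.8
```

Call:
apply_moves(
  motion=[
    {"gripper": 0.38, "x": 0.02, "y": 0, "z": 0, "roll": 0},
    {"gripper": 0.38, "x": 0.02, "y": 0, "z": 0, "roll": 0},
    {"gripper": 0.38, "x": 0.02, "y": 0, "z": 0, "roll": 0},
    {"gripper": 0.38, "x": 0.02, "y": 0, "z": 0, "roll": 0},
    {"gripper": 0.38, "x": 0.02, "y": 0, "z": 0, "roll": 0},
  ],
)

```text
time: 15.35
eef_pos: [467.5, -69.4, 44.1]
ee_rot: [-180.0, 0.1, -0.4]
ft_force: [-5.8, 0.0, 8.0]
opening: 35.7
```

```bash
python3 st.py; python3 w.py w9
```

```text
eef_pos [468.36 -69.5   44.16] [0.02 0.01 0.01]
ee_rot [180.     0.02  -0.36] [0.   0.01 0.  ]
ft_force [-2.67  0.83  5.76] [0.47 0.28 0.68]
ft_torque [0.13 0.38 0.03] [0.02 0.04 0.01]
opening 35.73977771492827 0.18474722376615382
15.65
15.7 [468.4 -69.5  44.2] [180.    0.   -0.4] [-17.7  30.8 109.2  -0.   40.   72.6]
[549.1 -70.7 177.8]
wedge [321.1, 203.2] 0.66 [506.8 -70.    0. ]
wedge_grip [322.4, 319.7] 0.97 [463.9 -70.3  26. ]
plate_edge [317.4, 82.0] 0.76 [556.1 -69.1  22. ]
```

View pics/w9.png

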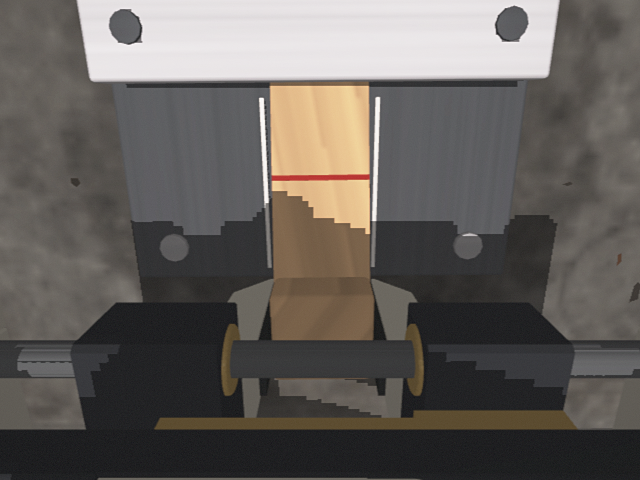

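Call:
apply_moves(
  motion=[
    {"gripper": 0.38, "x": 0.015, "y": 0, "z": -0.002, "roll": 0},
    {"gripper": 0.38, "x": 0.015, "y": 0, "z": 0, "roll": 0},
    {"gripper": 0.38, "x": 0.015, "y": 0, "z": 0, "roll": 0},
    {"gripper": 0.38, "x": 0.015, "y": 0, "z": 0, "roll": 0},
    {"gripper": 0.38, "x": 0.015, "y": 0, "z": 0, "roll": 0},
  ],
)

```text
time: 16.5
eef_pos: [479.9, -69.6, 44.2]
ee_rot: [180.0, 0.0, -0.4]
ft_force: [-1.3, 0.0, 0.5]
opening: 36.0
```

Call:
apply_moves(
  motion=[
    {"gripper": 0.38, "x": 0.015, "y": 0, "z": 0, "roll": 0},
    {"gripper": 0.38, "x": 0.015, "y": 0, "z": 0, "roll": 0},
    {"gripper": 0.38, "x": 0.015, "y": 0, "z": 0, "roll": 0},
    {"gripper": 0.38, "x": 0, "y": 0, "z": 0, "roll": 0},
  ],
)

```text
time: 16.9
eef_pos: [486.9, -69.8, 44.2]
ee_rot: [180.0, -0.0, -0.4]
ft_force: [0.0, 0.4, -0.8]
opening: 35.8
```

```bash
python3 st.py; python3 w.py w10;  python3 - <<'E'
from h import *
s=vision.snapshot("side"); cv2.imwrite("pics/s10.png",s["color"])
s=vision.snapshot("scene"); cv2.imwrite("pics/c10.png",s["color"])
E
```

```text
eef_pos [486.47 -69.7   44.21] [0.14 0.02 0.01]
ee_rot [179.99  -0.01  -0.36] [0.   0.01 0.  ]
ft_force [-0.36 -0.   -0.52] [0.56 0.54 0.64]
ft_torque [0.02 0.02 0.  ] [0.02 0.03 0.02]
opening 35.96845513513882 0.21740395594728382
17.2
17.25 [486.3 -69.7  44.2] [180.    0.   -0.4] [-17.1  32.  106.4  -0.   41.6  73.3]
[567.  -70.9 177.9]
wedge [322.6, 203.8] 0.56 [524.5 -70.8   0. ]
wedge_grip [321.9, 320.6] 0.95 [481.5 -70.3  26. ]
plate_edge [319.1, 135.7] 0.76 [555.5 -69.7  22. ]
plate_edge [322.7, 320.3] 0.6 [479.4 -70.6  22. ]
```

View pics/w10.png

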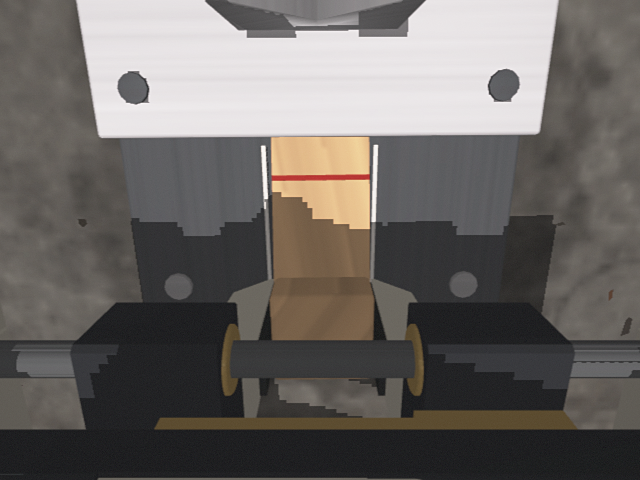

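Call:
apply_moves(
  motion=[
    {"gripper": 0.38, "x": 0.008, "y": 0, "z": 0.001, "roll": 0},
    {"gripper": 0.38, "x": 0.008, "y": 0, "z": 0, "roll": 0},
    {"gripper": 0.38, "x": 0.008, "y": 0, "z": 0, "roll": 0},
    {"gripper": 0.38, "x": 0.008, "y": 0, "z": 0, "roll": 0},
    {"gripper": 0.38, "x": 0, "y": 0, "z": 0, "roll": 0},
  ],
)

```text
time: 18.15
eef_pos: [490.3, -69.7, 44.2]
ee_rot: [-180.0, 0.1, -0.4]
ft_force: [-5.4, -1.0, 6.1]
opening: 35.6
```

```bash
python3 st.py
```

```text
eef_pos [490.26 -69.66  44.18] [0.01 0.01 0.01]
ee_rot [180.01   0.12  -0.36] [0. 0. 0.]
ft_force [-5.76 -0.7   5.27] [0.48 0.32 0.51]
ft_torque [-0.04  0.79 -0.03] [0.03 0.04 0.02]
opening 35.95332574986134 0.06982570802307651
18.45
```

Call:
apply_moves(
  motion=[
    {"gripper": 0.38, "x": 0.008, "y": 0, "z": 0, "roll": 0},
    {"gripper": 0.38, "x": 0.008, "y": 0, "z": 0, "roll": 0},
    {"gripper": 0.38, "x": 0.008, "y": 0, "z": 0, "roll": 0},
    {"gripper": 0.38, "x": 0, "y": 0, "z": 0, "roll": 0},
  ],
)

```text
time: 18.85
eef_pos: [491.0, -69.4, 44.1]
ee_rot: [-179.9, 0.5, -0.3]
ft_force: [-15.5, -1.1, 13.9]
opening: 36.1
```

```bash
python3 st.py; python3 w.py w11
```

```text
eef_pos [490.97 -69.37  44.1 ] [0.   0.01 0.01]
ee_rot [180.05   0.48  -0.3 ] [0. 0. 0.]
ft_force [-15.84  -2.39  14.24] [0.78 0.43 0.32]
ft_torque [-0.31  2.27  0.12] [0.03 0.01 0.01]
opening 35.79709118806618 0.29703686720752215
19.15
19.2 [491.  -69.4  44.1] [-179.9    0.5   -0.3] [-16.9  32.5 105.3  -0.1  42.6  73.5]
[572.8 -70.7 177.1]
wedge [323.8, 202.9] 0.78 [529.3 -71.    0. ]
wedge_grip [323.8, 320.4] 0.81 [486.1 -70.7  26. ]
```

View pics/w11.png

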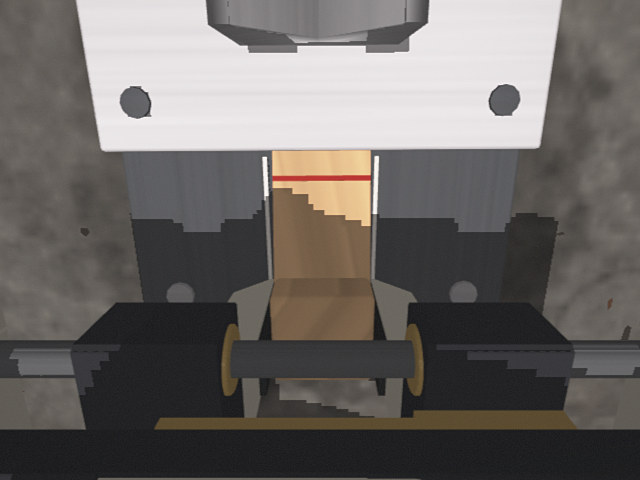

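Call:
apply_moves(
  motion=[
    {"gripper": 0.38, "x": 0, "y": 0, "z": -0.003, "roll": 0},
    {"gripper": 0.38, "x": 0, "y": 0, "z": -0.002, "roll": 0},
    {"gripper": 0.38, "x": 0, "y": 0, "z": 0, "roll": 0},
  ],
)

```text
time: 19.8
eef_pos: [491.3, -69.2, 44.1]
ee_rot: [-179.9, 0.5, -0.3]
ft_force: [-12.4, -1.2, 5.8]
opening: 36.0
```

```bash
python3 st.py
```

```text
eef_pos [491.29 -69.21  44.13] [0.01 0.01 0.01]
ee_rot [180.08   0.46  -0.35] [0. 0. 0.]
ft_force [-11.75  -1.15   5.44] [0.59 0.39 0.38]
ft_torque [-0.24  1.68 -0.08] [0.05 0.02 0.03]
opening 35.783235720383395 0.2279074516746847
20.1
```

Call:
apply_moves(
  motion=[
    {"gripper": 0.38, "x": 0.008, "y": 0, "z": -0.001, "roll": 0},
    {"gripper": 0.38, "x": 0.008, "y": 0, "z": -0.001, "roll": 0},
    {"gripper": 0.38, "x": 0.008, "y": 0, "z": -0.001, "roll": 0},
    {"gripper": 0.38, "x": 0, "y": 0, "z": 0, "roll": 0},
  ],
)

```text
time: 20.5
eef_pos: [495.1, -69.0, 44.2]
ee_rot: [-179.9, 0.4, -0.3]
ft_force: [-9.2, 0.3, 0.3]
opening: 35.7
```

```bash
python3 st.py; python3 w.py w12
```

```text
eef_pos [495.13 -69.02  44.21] [0.01 0.01 0.02]
ee_rot [180.1    0.44  -0.34] [0. 0. 0.]
ft_force [-9.25  0.27  1.05] [0.74 0.31 0.39]
ft_torque [0.01 1.41 0.  ] [0.03 0.04 0.02]
opening 35.77447445623716 0.27519438517293876
20.8
20.85 [495.1 -69.   44.2] [-179.9    0.4   -0.3] [-16.7  32.8 104.7  -0.   43.   73.7]
[576.9 -70.5 177.2]
wedge [321.8, 201.4] 0.8 [534.2 -69.7   0. ]
wedge_grip [325.1, 321.6] 0.81 [489.7 -70.9  26. ]
plate_edge [321.4, 159.7] 0.56 [555.4 -69.8  22. ]
```

View pics/w12.png

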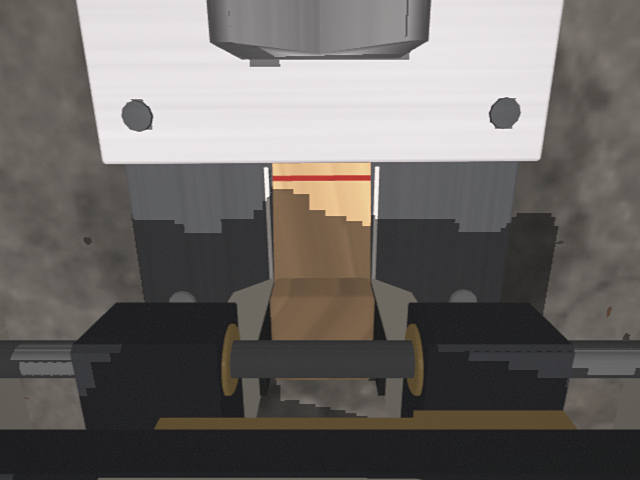

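```bash
cat > gap.py <<'E'
from h import *
import sys
np.set_printoptions(precision=2,suppress=True)
s=vision.snapshot("wrist"); im=s["color"].astype(float); g=im.mean(2)
red=im[...,2]-im[...,1]
rr=[]
for c in range(285,358,4):
    col=red[140:200,c]; col=np.clip(col-np.median(col)-25,0,None); 
    if col.sum()>0: rr.append((col*np.arange(140,200)).sum()/col.sum())
ee=[]
for c in list(range(140,250,5))+list(range(390,510,5)):
    seg=g[140:200,c]; ee.append(140+np.argmin(np.diff(seg))+.5)
red_r=np.median(rr) if rr else np.nan; er=np.median(ee)
em=[140+np.argmin(np.diff(g[140:200,c]))+.5 for c in range(280,360,5)]
print("rows red",red_r,len(rr),"edge",er,"edge mid",np.median(em))
for l in (0,1.5,3):
    print(l,"edge x",onz(s,(320,er),34+l)[0],"red x",onz(s,(320,red_r),25)[0])
E
python3 gap.py
```

```text
rows red 177.65074626865672 19 edge 161.5 edge mid 175.5
0 edge x 556.4409837458345 red x 549.2027393902791
1.5 edge x 556.65476175651 red x 549.2027393902791
3 edge x 556.8685397671856 red x 549.2027393902791
```

Call:
apply_moves(
  motion=[
    {"gripper": 0.38, "x": 0.008, "y": 0, "z": 0, "roll": 0},
    {"gripper": 0.38, "x": 0.008, "y": 0, "z": 0, "roll": 0},
    {"gripper": 0.38, "x": 0.008, "y": 0, "z": 0, "roll": 0},
    {"gripper": 0.38, "x": 0.008, "y": 0, "z": 0, "roll": 0},
    {"gripper": 0.38, "x": 0, "y": 0, "z": 0, "roll": 0},
  ],
)

```text
time: 21.7
eef_pos: [499.9, -69.0, 44.2]
ee_rot: [-179.9, 0.5, -0.3]
ft_force: [-10.1, 0.5, 0.9]
opening: 35.9
```

```bash
python3 st.py; python3 gap.py
```

```text
eef_pos [499.91 -69.01  44.19] [0.01 0.   0.01]
ee_rot [180.1    0.45  -0.34] [0. 0. 0.]
ft_force [-9.55  0.1   1.17] [0.41 0.36 0.31]
ft_torque [0.02 1.37 0.02] [0.04 0.04 0.05]
opening 35.76656552928086 0.2885629227359274
22.0
rows red 182.1821631878558 19 edge 175.5 edge mid 176.5
0 edge x 556.3707284656297 red x 552.2851446881376
1.5 edge x 556.6354035170281 red x 552.2851446881376
3 edge x 556.9000785684264 red x 552.2851446881376
```

```bash
python3 - <<'E'
from h import *
s=vision.snapshot("wrist"); cv2.imwrite("pics/w13.png",cv2.resize(s["color"][140:400,220:420],None,fx=2.2,fy=2.2)) ; 
i=s["color"][165:200,320];print(i.tolist())
E
```

```text
[[231, 229, 234], [230, 229, 233], [230, 229, 233], [230, 228, 232], [231, 229, 233], [229, 228, 232], [230, 229, 233], [231, 230, 234], [233, 231, 235], [222, 221, 224], [212, 209, 213], [197, 194, 196], [78, 79, 165], [46, 49, 187], [50, 52, 189], [74, 90, 196], [147, 198, 233], [144, 196, 232], [141, 191, 230], [141, 191, 230], [139, 191, 230], [142, 192, 230], [140, 190, 229], [141, 190, 230], [140, 189, 229], [140, 189, 228], [140, 189, 229], [140, 189, 229], [139, 189, 229], [141, 189, 229], [140, 188, 228], [141, 189, 228], [141, 190, 228], [139, 188, 228], [140, 189, 228]]
```

View pics/w13.png

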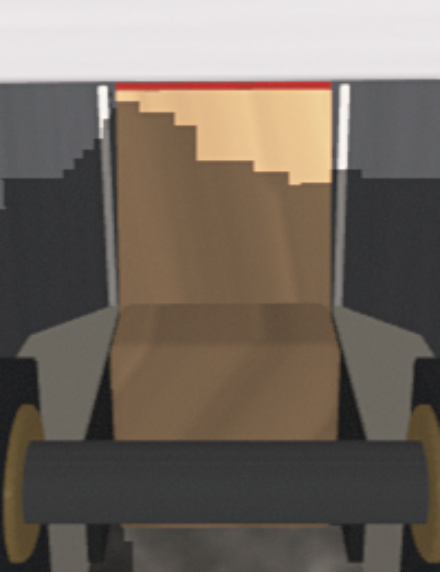

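Call:
apply_moves(
  motion=[
    {"gripper": 0.38, "x": 0.007, "y": 0, "z": 0, "roll": 0},
    {"gripper": 0.38, "x": 0.007, "y": 0, "z": 0, "roll": 0},
    {"gripper": 0.38, "x": 0, "y": 0, "z": 0, "roll": 0},
    {"gripper": 0.38, "x": 0, "y": 0, "z": 0, "roll": 0},
  ],
)

```text
time: 22.5
eef_pos: [502.0, -69.0, 44.2]
ee_rot: [-179.9, 0.4, -0.3]
ft_force: [-9.5, -0.6, 1.7]
opening: 36.0
```

```bash
python3 st.py; python3 w.py w14; python3 - <<'E'
from h import *
s=vision.snapshot("side"); cv2.imwrite("pics/s14.png",cv2.resize(s["color"][210:320,220:370],None,fx=5,fy=5,interpolation=cv2.INTER_CUBIC))
s0=cv2.imread("pics/side0.png"); cv2.imwrite("pics/s0c.png",cv2.resize(s0[210:320,220:370],None,fx=5,fy=5,interpolation=cv2.INTER_CUBIC))
s=vision.snapshot("scene"); cv2.imwrite("pics/c14.png",s["color"])
E
```

```text
eef_pos [502.03 -69.04  44.18] [0.01 0.01 0.01]
ee_rot [180.1    0.45  -0.34] [0. 0. 0.]
ft_force [-9.63  0.24  1.2 ] [0.33 0.46 0.35]
ft_torque [0.03 1.39 0.03] [0.03 0.02 0.02]
opening 35.84179490232942 0.12281177675755707
22.8
22.85 [502.  -69.   44.2] [-179.9    0.4   -0.3] [-16.5  33.3 103.6  -0.   43.6  73.9]
[583.8 -70.5 177.2]
wedge [320.7, 204.4] 0.84 [539.7 -69.3   0. ]
wedge_grip [318.0, 318.8] 0.67 [497.9 -68.   26. ]
```

View pics/w14.png

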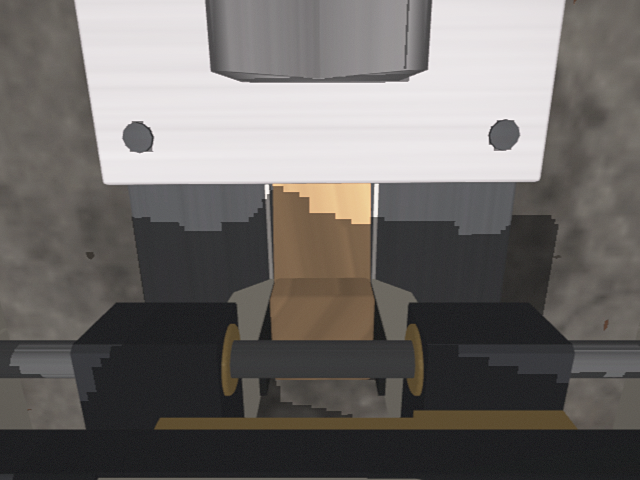

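View pics/s14.png

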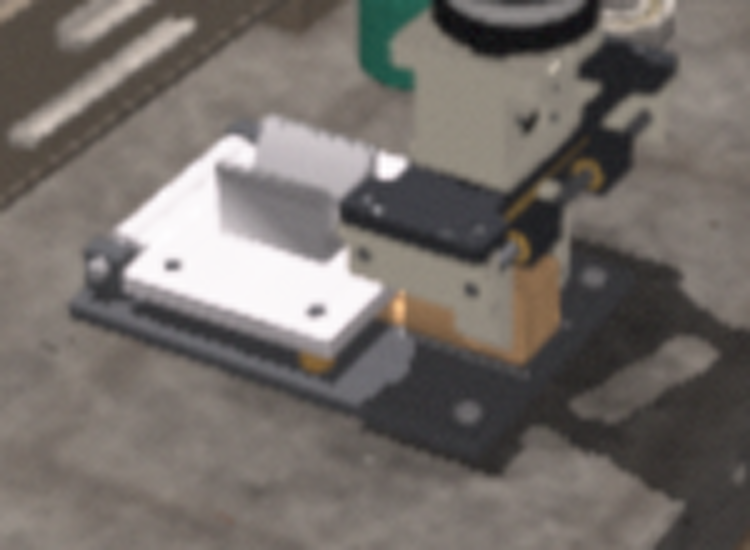

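View pics/s0c.png

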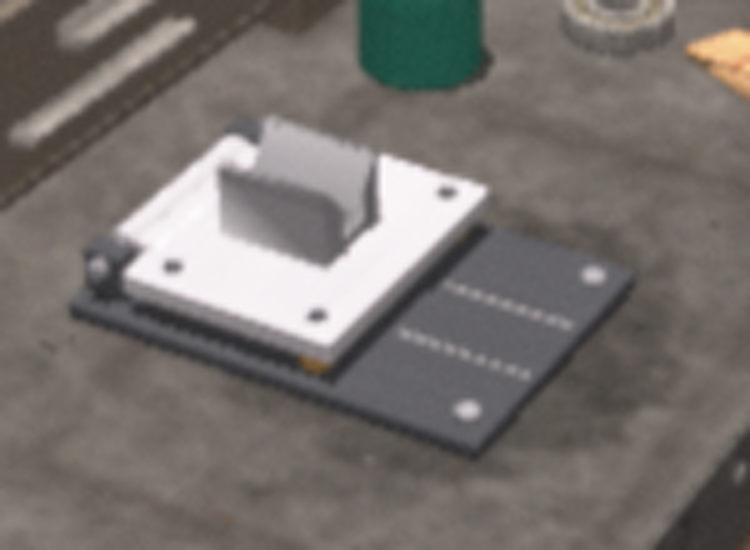

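View pics/c14.png

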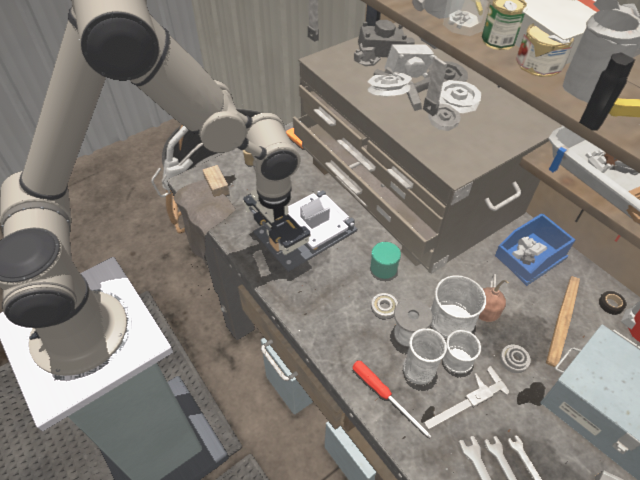

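```bash
python3 - <<'E'
from h import *
np.set_printoptions(precision=2,suppress=True)
s=vision.snapshot("wrist"); g=s["color"].astype(float).mean(2)
er=np.median([165+np.argmin(np.diff(g[165:200,c]))+.5 for c in list(range(140,250,5))+list(range(390,510,5))])
print("edge row",er,"red x (row178,178.5)",onz(s,(320,178),25)[0],onz(s,(320,178.5),25)[0],"top edge x at lift 2.5,3",onz(s,(320,er),36.5)[0],onz(s,(320,er),37)[0])
# plate lift from apparent plate width: front corners
import numpy as np
for r in (er-3,er-6):
    row=g[int(r)]; d=np.diff(row); l=np.argmax(d[60:200])+60.5; rr=np.argmin(d[450:600])+450.5; 
    # width 150 at depth
    for h in (34,36,37,38,40): print(r,l,rr,h,np.linalg.norm(onz(s,(l,r),h)-onz(s,(rr,r),h)))
for n in ["side"]:
    pass
print(status.read_state()["time"])
E
```

```text
edge row 182.5 red x (row178,178.5) 555.9698414314456 555.7831316454772 top edge x at lift 2.5,3 556.5110006791074 556.6078065297128
179.5 102.5 539.5 34 152.40555160131922
179.5 102.5 539.5 36 150.27686371392025
179.5 102.5 539.5 37 149.21251977022078
179.5 102.5 539.5 38 148.14817582652125
179.5 102.5 539.5 40 146.01948793912234
176.5 101.5 540.5 34 152.76377300343879
176.5 101.5 540.5 36 150.63008174476042
176.5 101.5 540.5 37 149.56323611542126
176.5 101.5 540.5 38 148.49639048608205
176.5 101.5 540.5 40 146.36269922740374
23.3
```

```bash
python3 st.py; python3 -c "
from h import *
print(bot.job_done())"
```

```text
eef_pos [502.03 -69.04  44.18] [0.01 0.01 0.02]
ee_rot [180.1    0.45  -0.34] [0. 0. 0.]
ft_force [-9.36  0.22  0.79] [0.41 0.31 0.43]
ft_torque [0.04 1.37 0.02] [0.03 0.03 0.03]
opening 35.773592325027245 0.19446302866528734
23.6
the job is handed in; nothing more can be done
None
```

The plate is off its rests by about 3 mm and resting on the wedge. The gripper is still holding the wedge in place, and I handed the job in at about 23.6 s.

I gripped the wedge by its tail block, set it on the apron between the lane lines, and pushed it thin end first under the middle of the plate's front edge.

**Last checks**
- **Lift:** My estimates put it between 2.4 and 2.9 mm. The red line sits 0.5 to 1 mm short of the plate's lower front edge, and about 11.5 mm of travel after first contact agrees. The apparent plate width in the wrist picture gives the low figure, 2.4 to 2.6 mm. I saw no direct view of the air gap.
- **Centring:** The wedge is within about 1 mm of the fixture's middle line.
- **Push and stability:** The steady push is about 9.5 N and the pose is steady. The highest horizontal reading was about 16 N, with about 14 N vertical, when the nose dug into the apron for a moment. I raised the tool slightly and the force dropped.
- **Slip and surroundings:** I saw no wedge slip in the hand. By the pictures and geometry the gripper is clear of the plate, and in the last scene picture the other things I could make out were where they started.

**What I could not confirm**
- **Grip force:** It cannot be measured here, and the interface says it is fixed at half the maximum, about 30 N, which is over your 25 N. I kept the commanded opening at 35 mm, about 1 mm under the wedge's width, so that the squeeze would stay light, but I have no proof it stayed under 25 N.
- **Tool tilt:** The tool leans about 0.45° under the push. Its height suggests the wedge itself still lies flat.

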